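Pack the conservator's bottle tray

TASK

Pack the tray for the dig: stand the dropper bottles with green, blue and yellow collars each in the well of its own colour, and the squat brown sample jar in the large white-rimmed well. Leave the out-of-date dropper bottle with the red collar and the tall brown solvent bottle where they stand, and do not tip anything over.

Things in the scene. Friction and masses are not known exactly. Their poses are not given: they have to be found in the camera images.
- green_dropper (a point): Small brown-glass dropper bottle with a black rubber bulb and a green collar, 33 mm in diameter at glass body and collar alike (body up to 55 mm, collar from 60 to 77 mm above its underside, the 13 mm thick bulb above it), 102 mm tall, about 70 g, standing upright. Point on its axis at the collar, 66 mm above its underside, a good place to grip; z axis along the bottle, up. To be packed.
- blue_dropper (a point): Small brown-glass dropper bottle with a black rubber bulb and a blue collar, 33 mm in diameter at glass body and collar alike (body up to 55 mm, collar from 60 to 77 mm above its underside, the 13 mm thick bulb above it), 102 mm tall, about 70 g, standing upright. Point on its axis at the collar, 66 mm above its underside, a good place to grip; z axis along the bottle, up. To be packed.
- yellow_dropper (a point): Small brown-glass dropper bottle with a black rubber bulb and a yellow collar, 33 mm in diameter at glass body and collar alike (body up to 55 mm, collar from 60 to 77 mm above its underside, the 13 mm thick bulb above it), 102 mm tall, about 70 g, standing upright. Point on its axis at the collar, 66 mm above its underside, a good place to grip; z axis along the bottle, up. To be packed.
- jar (a point): Squat brown-glass sample jar with a paper label and a white lid, 60 mm in diameter (narrower only at the shoulder and lid), 85 mm tall, about 0.2 kg, standing upright. Point on its axis a little over half-way up, 48 mm above its underside, a good place to grip; z axis along the jar, up. To be packed.
- red_dropper (a point): Dropper bottle like the other three but with a red collar (33 mm in diameter, 102 mm tall): out of date, stays on the bench. Point on its axis 66 mm above its underside; z up.
- solvent (a point): Tall brown-glass solvent bottle with sloping shoulders and a small white cap, 61 mm in diameter, 122 mm tall: stays on the bench. (The bottles stand at least 90 mm apart, axis to axis; beside them, centred 0.40 m ahead of and 0.13 m to the right of the robot base, is a fixed grey turntable, 200 mm across and 85 mm high.) Point on its axis 61 mm above its underside; z up.
- green_well (a point): Round well with a green rim and green floor, for the green-collared dropper bottle: 50 mm in diameter, 12 mm deep, in a 114 mm square grey insert; the four inserts lie two by two (115 mm apart, in any order) in a fixed low aluminium tray 244 mm square. The top of the rim is 15 mm above the well floor. Point at the centre of the well floor, about 11 mm above the bench; x and y axes along the tray's sides, z up.
- blue_well (a point): Round well with a blue rim and blue floor, for the blue-collared dropper bottle: 50 mm in diameter, 12 mm deep, in a 114 mm square grey insert; the four inserts lie two by two (115 mm apart, in any order) in a fixed low aluminium tray 244 mm square. The top of the rim is 15 mm above the well floor. Point at the centre of the well floor, about 11 mm above the bench; x and y axes along the tray's sides, z up.
- yellow_well (a point): Round well with a yellow rim and yellow floor, for the yellow-collared dropper bottle: 50 mm in diameter, 12 mm deep, in a 114 mm square grey insert; the four inserts lie two by two (115 mm apart, in any order) in a fixed low aluminium tray 244 mm square. The top of the rim is 15 mm above the well floor. Point at the centre of the well floor, about 11 mm above the bench; x and y axes along the tray's sides, z up.
- white_well (a point): Round well with a white rim and white floor, for the sample jar: 78 mm in diameter, 12 mm deep, in a 114 mm square grey insert; the four inserts lie two by two (115 mm apart, in any order) in a fixed low aluminium tray 244 mm square. The top of the rim is 15 mm above the well floor. Point at the centre of the well floor, about 11 mm above the bench; x and y axes along the tray's sides, z up.

How it is judged:
By the outcome, as a careful person would: the job done as asked, in the order asked, and still so for the second after the job is handed in, with the robot touching nothing.
It also fails if it takes over 120 s, if anything falls off the work surface, if the arm or the gripper's body presses on something with over 40 N, if the wrist force passes 120 N, or if a joint passes its speed limit or range.

ROBOT

A 6-joint arm with a two-finger parallel gripper is mounted at the origin on a cart in front of the work surface, level with it; the furniture and walls round the work are solid. World frame = base frame: x ahead of the robot, y to its left, z up, the work surface at z = 0. Lengths are in m, angles in degrees, forces in N, time in s.
With the tool pointing down it reaches from about 0.4 to 0.825 m from the base axis. Payload 7 kg.
Tool frame: the origin (TCP) lies midway between the tips of the shut fingers; the grasp point (between the pads) lies 19 mm behind it; z points along the fingers, y is the line along which they close (so a half turn about z gives the same grasp; the last joint's range is limited). The gripper opens to 88 mm and grips with 3 to 60 N. Pads are 19 mm wide; open, the fingers measure 130 mm over their backs; the gripper's body (78 mm by 193 mm) begins 47 mm behind the grasp point.
Start: joints at [-53.509, 20.546, 0.682, 0, -70.136, -16.507], TCP at [0.231, -0.634, 0.227] pointing down, gripper open.
Joint ranges: [-176.03, 176.03], [-82.01, 121.73], [-58.28, 71.71], [-173.87, 95.51], [-174.79, -0.11], [-173.66, 173.66]. Speed limits (degrees/s): [136.94, 136.94, 172.46, 180, 180, 180].

INTERFACE

Orientations are given as [roll, pitch, yaw] about the fixed x, y, z axes, in that order (R = Rz(yaw) Ry(pitch) Rx(roll)).
In Python, from plant import telemetry, viewer, workorder gives the robot as it stands. The module is installed in compiled form; this text tells all that it offers.
- The arm moves only by the tool carry_out, never from a script. Its argument "rows" is a list of rows, each a list of 6 numbers: the shift along the tool's x, y, z in m, then the turn, a rotation vector about the tool's x, y, z in rad. In form: [[tx, ty, tz, ax, ay, az], ...]. A call has 1 to 8 rows; each row is the pose to reach, as a shift and turn from the pose commanded when the call began, along the tool's axes at that moment; what a row does not reach only later rows make up. A row lasts 1/8 s, in which the tool goes at most 62.5 mm and 10.7 degrees, less where a joint would pass 70% of its speed; a pose out of reach is approached as far as the arm can. A call with a gripper value outside its range is refused whole. "grip" is the gripper's target within -1 to 1 (fully open at 1, half-way at 0, shut at -1), set as the call begins (left out, the last holds). The fingers move at their own pace and stop on an object; the grip force is fixed at half the most. Time passes only in rows, so rows that repeat a pose let the fingers close. It gives the time, the measured TCP pose, the force, the opening and the grip force at its end, in the units of the state.
- telemetry.get_obs(): the state, without advancing time (a new reading comes with each control period).
- viewer.snapshot(name): name is "scene" or "top" or "wrist"; returns the picture (420x560x3 uint8, red, green, blue); there is no depth.
- viewer.camera_info(name): a dict with "intrinsics" (3x3 intrinsics, pixels), "extrinsics" (4x4, takes a point from camera to world coordinates); the wrist camera has in their place "tool_from_camera" (4x4, takes a point from camera to tool coordinates, whose origin is the TCP and whose axes are the flange's). Camera axes: x right, y down, z forward; pixel columns grow to the right and rows downward; lengths in m; the calibration is good to about 2 mm. A picture is of the moment at which its call begins: read the wrist's pose just before it. camera_info takes no time and is no camera call.
- workorder.close_job(): hands the job in; it is judged then, once.
The state is a dict: "clock": time; "joint_pos": joint angles; "qvel": joint speeds; "tau": joint torques, N m; "tool_pos": TCP position; "orientation": TCP orientation; "force": force on the tool from outside, world axes, zero at the start; "moment": the same for the moment, N m; "opening": finger opening in m; "gripper_force": force on a finger pad.
Only numpy, scipy, OpenCV 4.12 (cv2) and the standard library are available. Lean on these libraries where they do the work, as an engineer would, in place of code of your own. Each camera call takes 0.05 s, during which the arm holds its last target. There are 200 camera calls.

## Working session

There is one attempt and no reset: what is moved stays moved. The work goes in short steps, Python scripts to look and compute and a tool call to move; the robot and the scene stay as the last step left them, time stands still between calls to the robot, and variables do not carry over. Pictures are saved under pics/ and viewed, at most 14 in all, crops included, and the job is handed in when it is done.

Besides the shell and the picture viewer there is one more tool, called after ">>>" by a JSON object that holds its "api" and its "payload". carry_out: Moves the arm, as the interface text tells. Its arguments: {"type":"object","properties":{"rows":{"type":"array"},"grip":{"type":"number"}},"required":["rows"]}

```bash
mkdir -p pics
python3 - <<'E'
from plant import telemetry, viewer
import cv2, numpy as np
print({k:np.round(v,3).tolist() for k,v in telemetry.get_obs().items()})
for n in ["scene","top"]:
    im=viewer.snapshot(n); cv2.imwrite(f"pics/{n}0.png",im[:,:,::-1])
for n in ["scene","top","wrist"]: print(n,{k:np.round(v,4).tolist() for k,v in viewer.camera_info(n).items()})
E
```

```text
{'clock': 0.0, 'joint_pos': [-53.51, 20.592, 0.632, -0.021, -70.135, -16.507], 'qvel': [0.045, -0.012, 0.032, 0.072, 0.002, -0.029], 'tau': [0.001, -58.273, 29.305, 6.997, 0.007, -0.0], 'tool_pos': [0.23, -0.634, 0.226], 'orientation': [179.903, -0.008, -160.023], 'force': [0.396, -0.906, -0.104], 'moment': [-0.013, -0.032, 0.034], 'gripper_force': 0.0, 'opening': 0.087}
scene {'intrinsics': [[441.944, 0.0, 275.0558], [0.0, 441.944, 207.7354], [0.0, 0.0, 1.0]], 'extrinsics': [[-0.6194, -0.5438, 0.5662, -0.0982], [-0.7851, 0.4241, -0.4514, 0.4846], [0.0053, -0.7241, -0.6897, 0.8636], [0.0, 0.0, 0.0, 1.0]]}
top {'intrinsics': [[469.667, 0.0, 281.3656], [0.0, 469.667, 211.9521], [0.0, 0.0, 1.0]], 'extrinsics': [[0.0281, -0.9985, 0.0471, 0.4879], [-0.9996, -0.0282, -0.0024, -0.0306], [0.0038, -0.047, -0.9989, 1.2458], [0.0, 0.0, 0.0, 1.0]]}
wrist {'intrinsics': [[376.203, 0.0, 279.7706], [0.0, 376.203, 205.5073], [0.0, 0.0, 1.0]], 'tool_from_camera': [[-0.0002, -0.9618, -0.2739, 0.0736], [1.0, -0.0002, -0.0001, 0.0006], [0.0001, -0.2739, 0.9618, -0.1586], [0.0, 0.0, 0.0, 1.0]]}
```

View pics/top0.png

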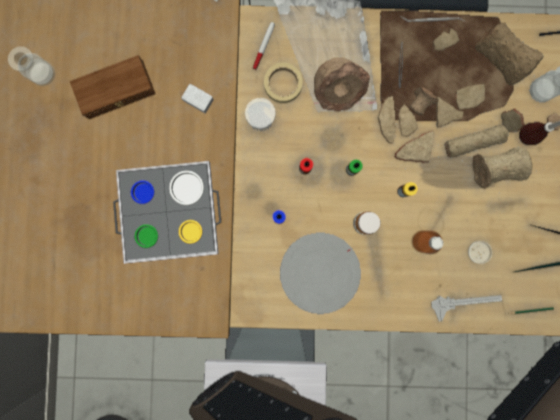

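View pics/scene0.png

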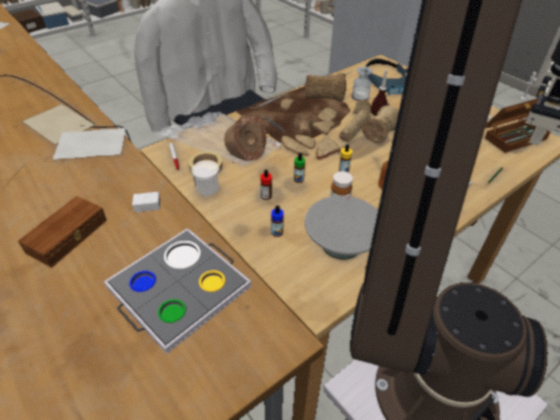

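Top view: collars red (306,166), green (355,167), yellow (410,189), blue (279,217); jar lid (368,223), solvent (428,242); wells blue (143,192), white (186,188), green (147,237), yellow (190,231). The scene view shows the same layout. I'll turn these into positions.

```bash
cat > h.py <<'E'
import numpy as np, cv2
from scipy.spatial.transform import Rotation as Ro
from plant import telemetry, viewer
HUE={'red':[(0,6),(174,180)],'green':[(45,80)],'blue':[(110,130)],'yellow':[(22,33)]}
def pose():
    o=telemetry.get_obs(); T=np.eye(4)
    T[:3,:3]=Ro.from_euler('xyz',o['orientation'],degrees=True).as_matrix(); T[:3,3]=o['tool_pos']; return T
def look(name,save=None):
    ci=viewer.camera_info(name); T=pose()
    im=viewer.snapshot(name)[:,:,::-1].copy()
    E=T@ci['tool_from_camera'] if name=='wrist' else np.array(ci['extrinsics'])
    if save: cv2.imwrite(f'pics/{save}.png',im)
    return im,np.array(ci['intrinsics']),np.array(E)
def ray(uv,z,K,E):
    d=E[:3,:3]@np.linalg.solve(K,[uv[0],uv[1],1]); return (E[:3,3]+d*(z-E[2,3])/d[2])
def proj(p,K,E):
    q=K@(E[:3,:3].T@(np.asarray(p)-E[:3,3])); return q[:2]/q[2]
def mask(im,c):
    h=cv2.cvtColor(im,cv2.COLOR_BGR2HSV)
    if c=='white': return cv2.inRange(h,(0,0,195),(180,45,255))
    return sum(cv2.inRange(h,(a,140,60),(b,255,255)) for a,b in HUE[c])
def blobs(im,c,amin=30,roi=None):
    m=mask(im,c)
    cs,_=cv2.findContours(m,cv2.RETR_EXTERNAL,cv2.CHAIN_APPROX_NONE); out=[]
    for k in cs:
        x,y,w,h=cv2.boundingRect(k); a=cv2.contourArea(k)
        if a>=amin and (roi is None or (roi[0]<x+w/2<roi[2] and roi[1]<y+h/2<roi[3])): out.append((a,x+w/2-.5,y+h/2-.5,w,h))
    return sorted(out,reverse=True)
def to(p,yaw=None):
    """shift and turn (tool axes) from the present pose to TCP p, pointing down, tool yaw"""
    T=pose(); R=T[:3,:3]; cur=Ro.from_matrix(R).as_euler('xyz',degrees=True)[2]
    yaw=cur if yaw is None else yaw
    G=Ro.from_euler('xyz',[180,0,yaw],degrees=True)
    print('to',np.round(p,4),'yaw',round(yaw,1),'->',np.round(R.T@(np.asarray(p)-T[:3,3]),4).tolist(),np.round((Ro.from_matrix(R).inv()*G).as_rotvec(),4).tolist())
E
python3 - <<'E'
from h import *
im,K,E=look('top'); im2,K2,E2=look('scene')
for c in HUE:
    for b in blobs(im,c,25):
        if 100<b[1]<450 and 150<b[2]<270: print(c,b,np.round(ray(b[1:3],.026 if b[1]<235 else .077,K,E),3))
for b in blobs(im,'white',60): print('white',b,np.round(ray(b[1:3],.026 if b[1]<235 else .085,K,E),3))
print('solvent',ray((436,243),.122,K,E),ray((428,242),.06,K,E))
for c in HUE:
    for b in blobs(im2,c,25): print('scene',c,b,np.round(ray(b[1:3],.026 if b[2]>250 else .069,K2,E2),3))
to([.6,-.3,.3],-160)
E
```

```text
red (135.5, 306.0, 165.0, 13, 15) [ 0.662 -0.092  0.077]
green (360.5, 145.5, 235.5, 22, 22) [0.474 0.317 0.026]
green (105.5, 355.0, 166.0, 13, 13) [ 0.663 -0.215  0.077]
blue (389.5, 142.0, 192.0, 23, 23) [0.587 0.33  0.026]
blue (99.0, 278.5, 216.5, 12, 12) [ 0.532 -0.027  0.077]
yellow (389.0, 190.0, 231.0, 23, 23) [0.489 0.202 0.026]
yellow (137.5, 409.5, 188.5, 16, 14) [ 0.611 -0.352  0.077]
white (826.0, 186.0, 187.0, 33, 33) [0.603 0.217 0.026]
white (617.5, 259.5, 111.5, 30, 28) [0.792 0.028 0.085]
white (422.0, 278.0, 374.5, 55, 22) [ 0.146 -0.036  0.085]
white (344.5, 196.5, 96.5, 28, 24) [0.843 0.198 0.026]
white (292.5, 369.5, 222.0, 20, 21) [ 0.524 -0.252  0.085]
white (89.5, 478.5, 253.0, 18, 17) [ 0.455 -0.523  0.085]
white (65.0, 437.0, 242.5, 11, 10) [ 0.478 -0.42   0.085]
solvent [ 0.47707553 -0.40495328  0.122     ] [ 0.47842916 -0.40537624  0.06      ]
scene red (103.5, 265.5, 179.0, 12, 13) [ 0.662 -0.087  0.069]
scene green (436.0, 171.0, 310.5, 27, 22) [0.473 0.321 0.026]
scene green (67.0, 299.5, 162.0, 10, 11) [ 0.663 -0.212  0.069]
scene blue (402.5, 142.0, 281.0, 27, 21) [0.586 0.335 0.026]
scene blue (92.0, 277.0, 215.0, 11, 13) [ 0.53  -0.023  0.069]
scene yellow (408.5, 211.5, 280.5, 26, 22) [0.487 0.207 0.026]
scene yellow (75.0, 346.0, 152.5, 11, 10) [ 0.612 -0.353  0.069]
to [ 0.6 -0.3  0.3] yaw -160 -> [-0.4614, 0.1878, -0.0739] [0.001, -0.0001, -0.0003]
```

Both cameras agree to within about 4 mm, and the wells form a 115 mm square, as they should. I'm going above the green dropper.

>>> {"api": "carry_out", "payload": {"rows": [[-0.551,0.248,0.006,0,0,0],[-0.551,0.248,0.006,0,0,0],[-0.551,0.248,0.006,0,0,0],[-0.551,0.248,0.006,0,0,0],[-0.551,0.248,0.006,0,0,0],[-0.551,0.248,0.006,0,0,0],[-0.551,0.248,0.006,0,0,0],[-0.551,0.248,0.006,0,0,0]], "grip": 1}}

```text
clock: 1.2
tool_pos: [0.5902, -0.284, 0.2216]
orientation: [-180.0, 0.0, -160.0]
force: [0.5, -1.4, -0.1]
opening: 0.0877
gripper_force: 0.0
```

Run:
```python
from h import *
to([.663,-.213,.22],-160)
```

```text
to [ 0.663 -0.213  0.22 ] yaw -160 -> [-0.0927, 0.0418, 0.0016] [-0.0001, 0.0, -0.0001]
```

>>> {"api": "carry_out", "payload": {"rows": [[-0.093,0.042,0.002,0,0,0],[-0.093,0.042,0.002,0,0,0],[-0.093,0.042,0.002,0,0,0]]}}

```text
clock: 1.58
tool_pos: [0.6636, -0.2119, 0.2183]
orientation: [180.0, -0.1, -159.8]
force: [-0.0, -0.8, -0.0]
opening: 0.0874
gripper_force: 0.0
```

Run:
```python
from h import *
im,K,E=look('wrist','w1')
for c in HUE:
    for b in blobs(im,c,60): print(c,b,np.round(ray(b[1:3],.072,K,E),4))
print('expect green at',proj([.663,-.213,.072],K,E))
```

```text
red (864.0, 410.5, 232.0, 46, 33) [ 0.6591 -0.0931  0.072 ]
green (1168.5, 277.5, 190.5, 38, 40) [ 0.6641 -0.213   0.072 ]
blue (916.0, 544.5, 117.5, 30, 42) [ 0.5357 -0.0352  0.072 ]
yellow (1830.5, 132.5, 64.5, 52, 48) [ 0.6095 -0.3505  0.072 ]
expect green at [277.95422253 189.34109723]
```

View pics/w1.png

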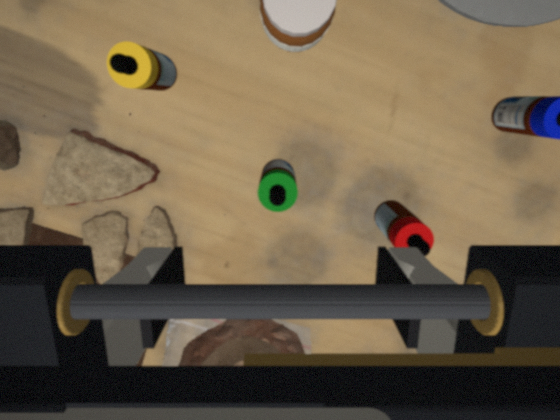

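Wrist view: the green collar is at (278,190), which puts it at (0.664,-0.213), directly under the tool. I'm descending and gripping.

>>> {"api": "carry_out", "payload": {"rows": [[0,-0.001,0.05,0,0,0],[0,-0.001,0.1,0,0,0],[0,-0.001,0.14,0,0,0],[0,-0.001,0.171,0,0,0],[0,-0.001,0.171,0,0,0],[0,-0.001,0.171,0,0,0]]}}

```text
clock: 2.38
tool_pos: [0.6629, -0.2163, 0.0502]
orientation: [-179.9, 0.1, -160.0]
force: [-0.1, 0.9, 0.9]
opening: 0.0877
gripper_force: 0.0
```

>>> {"api": "carry_out", "payload": {"rows": [[0,0,0,0,0,0],[0,0,0,0,0,0],[0,0,0,0,0,0],[0,0,0,0,0,0],[0,0,0,0,0,0],[0,0,0,0,0,0],[0,0,0,0,0,0],[0,0,0,0,0,0]], "grip": -1}}

```text
clock: 3.38
tool_pos: [0.6623, -0.2153, 0.0485]
orientation: [180.0, -0.0, -160.0]
force: [-1.0, -0.0, -0.2]
opening: 0.0324
gripper_force: 30.0
```

Green is gripped (opening 32 mm, 30 N). I'm lifting it and carrying it to the green well.

>>> {"api": "carry_out", "payload": {"rows": [[0,0,-0.04,0,0,0],[0,0,-0.1,0,0,0],[0,0,-0.155,0,0,0],[0,0.06,-0.16,0,0,0],[0,0.12,-0.16,0,0,0],[0,0.18,-0.16,0,0,0],[0,0.24,-0.16,0,0,0],[0,0.3,-0.16,0,0,0]]}}

```text
clock: 4.38
tool_pos: [0.5589, 0.0682, 0.2087]
orientation: [180.0, 0.0, -160.0]
force: [1.2, 0.3, -1.0]
opening: 0.0326
gripper_force: 30.0
```

>>> {"api": "carry_out", "payload": {"rows": [[0,0.06,0,0,0,0],[0,0.12,0,0,0,0],[0,0.18,0,0,0,0],[-0.003,0.24,0,0,0,0],[-0.005,0.266,0,0,0,0],[-0.005,0.266,0,0,0,0],[-0.005,0.266,0,0,0,0]]}}

```text
clock: 5.25
tool_pos: [0.4735, 0.3178, 0.2084]
orientation: [-180.0, -0.0, -160.0]
force: [0.8, -0.3, -0.3]
opening: 0.0322
gripper_force: 30.0
```

Run:
```python
from h import *
print(np.round(pose()[:3,3],4), telemetry.get_obs()['joint_pos'])
im,K,E=look('wrist','w2')
for c in list(HUE)+['white']:
    for b in blobs(im,c,300): print(c,b,np.round(ray(b[1:3],.026,K,E),4),np.round(ray(b[1:3],.112,K,E),4))
to([.4735,.319,.2],-160)
```

```text
[0.4735 0.3178 0.2084] [ 5.35197649e+01  1.14990498e+01 -1.43109587e+01 -2.04356587e-03
 -6.42213160e+01 -1.23526540e+02]
green (2543.5, 281.0, 179.5, 65, 62) [0.4715 0.3189 0.026 ] [0.4546 0.3124 0.112 ]
green (2182.0, 280.0, 265.5, 79, 38) [0.5532 0.3476 0.026 ] [0.5156 0.3339 0.112 ]
yellow (3407.0, 158.0, 153.0, 67, 67) [0.4866 0.2057 0.026 ] [0.4658 0.2278 0.112 ]
white (2765.0, 223.0, 156.0, 287, 181) [0.4691 0.2619 0.026 ] [0.4527 0.2698 0.112 ]
white (943.0, 139.5, 235.0, 74, 19) [0.5694 0.2093 0.026 ] [0.5278 0.2305 0.112 ]
to [0.4735 0.319  0.2   ] yaw -160 -> [-0.0003, 0.0015, 0.0085] [-0.0002, -0.0003, -0.0008]
```

View pics/w2.png

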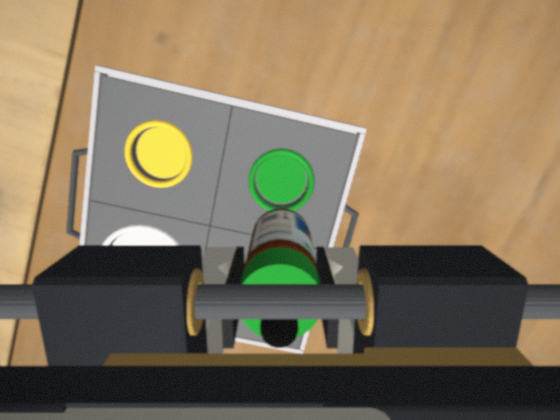

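Wrist view: the green well is at (281,180), at (0.472,0.319). The bottle hangs upright just above it. I'm lowering it slowly.

>>> {"api": "carry_out", "payload": {"rows": [[0.001,0.001,0.05,0,0,0],[0.001,0.001,0.1,0,0,0],[0.001,0.001,0.125,0,0,0],[0.001,0.001,0.14,0,0,0],[0.001,0.001,0.146,0,0,0],[0.001,0.001,0.149,0,0,0],[0.001,0.001,0.149,0,0,0],[0.001,0.001,0.149,0,0,0]]}}

```text
clock: 6.3
tool_pos: [0.4726, 0.3193, 0.0604]
orientation: [180.0, 0.1, -160.0]
force: [-0.6, -0.6, -0.9]
opening: 0.0321
gripper_force: 30.0
```

>>> {"api": "carry_out", "payload": {"rows": [[0,0,0,0,0,0],[0,0,0,0,0,0],[0,0,0,0,0,0],[0,0,0,0,0,0],[0,0,-0.03,0,0,0],[0,0,-0.08,0,0,0],[0,0,-0.14,0,0,0],[0,0,-0.16,0,0,0]], "grip": 0.5}}

```text
clock: 7.3
tool_pos: [0.4736, 0.32, 0.2239]
orientation: [179.9, 0.3, -160.0]
force: [0.3, 0.3, -0.4]
opening: 0.0659
gripper_force: 0.0
```

Run:
```python
from h import *
im,K,E=look('wrist','w3')
for c in ['green']:
    for b in blobs(im,c,100): print(c,b,np.round(ray(b[1:3],.026,K,E),4),np.round(ray(b[1:3],.083,K,E),4))
to([.531,-.025,.21],-160)
```

```text
green (3101.5, 278.5, 179.0, 62, 69) [0.476  0.3207 0.026 ] [0.4644 0.3165 0.083 ]
to [ 0.531 -0.025  0.21 ] yaw -160 -> [0.0647, -0.344, 0.0137] [0.003, 0.0068, 0.0003]
```

View pics/w3.png

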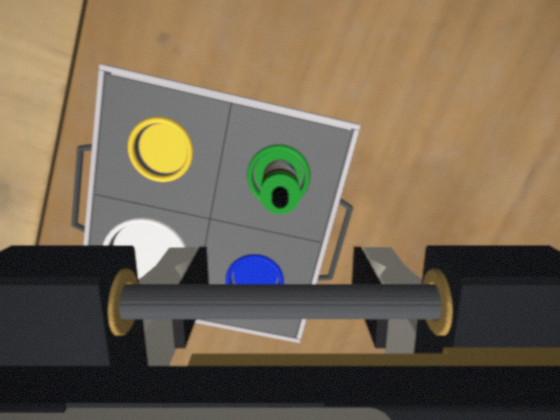

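Wrist view: the green bottle stands upright inside its well (collar at (280,193)). Next is blue.

>>> {"api": "carry_out", "payload": {"rows": [[0.01,-0.055,0,0,0,0],[0.02,-0.11,0,0,0,0],[0.03,-0.17,0.005,0,0,0],[0.04,-0.23,0.01,0,0,0],[0.055,-0.29,0.01,0,0,0],[0.065,-0.344,0.013,0,0,0],[0.065,-0.344,0.013,0,0,0],[0.065,-0.344,0.013,0,0,0]]}}

```text
clock: 8.35
tool_pos: [0.5287, -0.0269, 0.2063]
orientation: [180.0, -0.0, -160.1]
force: [-0.2, 0.7, -0.5]
opening: 0.0656
gripper_force: 0.0
```

Run:
```python
from h import *
im,K,E=look('wrist','w4')
for b in blobs(im,'blue',60):
    p=ray(b[1:3],.072,K,E); print(b,np.round(p,4)); to([p[0],p[1],.048],-160)
```

```text
(1328.0, 281.5, 197.5, 40, 44) [ 0.5309 -0.024   0.072 ]
to [ 0.5309 -0.024   0.048 ] yaw -160 -> [-0.0029, 0.0014, 0.1584] [0.0001, -0.0002, -0.0002]
```

>>> {"api": "carry_out", "payload": {"rows": [[-0.003,0.002,0.05,0,0,0],[-0.003,0.002,0.1,0,0,0],[-0.003,0.002,0.14,0,0,0],[-0.003,0.002,0.159,0,0,0],[-0.003,0.002,0.159,0,0,0],[-0.003,0.002,0.159,0,0,0]]}}

```text
clock: 9.15
tool_pos: [0.5317, -0.0228, 0.0485]
orientation: [-180.0, 0.1, -159.9]
force: [0.1, -0.0, 1.4]
opening: 0.066
gripper_force: 0.0
```

>>> {"api": "carry_out", "payload": {"rows": [[0,0,0,0,0,0],[0,0,0,0,0,0],[0,0,0,0,0,0],[0,0,0,0,0,0],[0,0,0,0,0,0],[0,0,0,0,0,0],[0,0,0,0,0,0]], "grip": -1}}

```text
clock: 10.02
tool_pos: [0.5312, -0.0237, 0.0478]
orientation: [-180.0, 0.0, -160.0]
force: [-0.5, -0.4, 3.0]
opening: 0.0325
gripper_force: 30.0
```

>>> {"api": "carry_out", "payload": {"rows": [[0,0,-0.04,0,0,0],[0,0,-0.1,0,0,0],[0,0,-0.16,0,0,0],[-0.03,0.05,-0.16,0,0,0],[-0.06,0.1,-0.16,0,0,0],[-0.09,0.15,-0.16,0,0,0],[-0.12,0.2,-0.16,0,0,0],[-0.14,0.25,-0.16,0,0,0]]}}

```text
clock: 11.02
tool_pos: [0.5771, 0.261, 0.2068]
orientation: [-180.0, -0.1, -160.0]
force: [-0.6, -0.6, -0.3]
opening: 0.0323
gripper_force: 30.0
```

>>> {"api": "carry_out", "payload": {"rows": [[-0.034,0.056,0,0,0,0],[-0.034,0.066,0,0,0,0],[-0.034,0.066,0,0,0,0],[-0.034,0.066,0,0,0,0]]}}

```text
clock: 11.52
tool_pos: [0.5863, 0.3315, 0.2075]
orientation: [-180.0, -0.0, -160.1]
force: [0.2, -0.6, -1.4]
opening: 0.0322
gripper_force: 30.0
```

Run:
```python
from h import *
im,K,E=look('wrist','w5')
for c in HUE:
  for b in blobs(im,c,60): print(c,b,np.round(ray(b[1:3],.026,K,E),4))
to([.5865,.3325,.06],-160)
```

```text
green (4129.5, 311.0, 53.0, 71, 77) [0.4733 0.3191 0.026 ]
blue (2710.5, 281.5, 180.5, 66, 60) [0.5848 0.3333 0.026 ]
blue (2642.5, 280.0, 263.0, 83, 43) [0.663  0.3602 0.026 ]
blue (111.5, 305.0, 325.0, 17, 13) [0.7196 0.4082 0.026 ]
blue (109.0, 255.0, 324.5, 17, 12) [0.7367 0.3595 0.026 ]
yellow (3345.0, 176.5, 30.0, 74, 61) [0.4948 0.2078 0.026 ]
to [0.5865 0.3325 0.06  ] yaw -160 -> [-0.0004, 0.001, 0.1478] [-0.0, -0.0001, -0.0013]
```

View pics/w5.png

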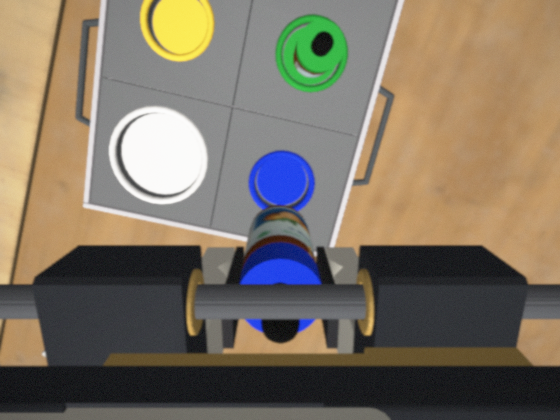

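Wrist view: blue well at (281,180), under the bottle. The green bottle is still upright in its well at (311,53). Now I'm lowering blue and releasing it, then going on to yellow.

>>> {"api": "carry_out", "payload": {"rows": [[0,0.001,0.05,0,0,0],[0,0.001,0.1,0,0,0],[0,0.001,0.125,0,0,0],[0,0.001,0.14,0,0,0],[0,0.001,0.145,0,0,0],[0,0.001,0.148,0,0,0],[0,0.001,0.148,0,0,0],[0,0.001,0.148,0,0,0]]}}

```text
clock: 12.58
tool_pos: [0.5865, 0.334, 0.0605]
orientation: [180.0, 0.1, -160.0]
force: [-0.9, 0.6, -0.4]
opening: 0.0322
gripper_force: 30.0
```

>>> {"api": "carry_out", "payload": {"rows": [[0,0,0,0,0,0],[0,0,0,0,0,0],[0,0,0,0,0,0],[0,0,0,0,0,0],[0,0,-0.03,0,0,0],[0,0,-0.08,0,0,0],[0,0,-0.14,0,0,0],[0,0,-0.16,0,0,0]], "grip": 0.5}}

```text
clock: 13.58
tool_pos: [0.5876, 0.3346, 0.2246]
orientation: [179.9, 0.4, -160.0]
force: [1.2, 1.1, -0.8]
opening: 0.0655
gripper_force: 0.0
```

>>> {"api": "carry_out", "payload": {"rows": [[0.015,-0.05,0,0,0,0],[0.032,-0.1,0,0,0,0],[0.048,-0.15,0,0,0,0],[0.065,-0.2,0,0,0,0],[0.08,-0.25,0,0,0,0],[0.097,-0.3,0,0,0,0],[0.113,-0.35,0,0,0,0],[0.13,-0.4,0,0,0,0]]}}

```text
clock: 14.58
tool_pos: [0.6006, -0.0883, 0.2198]
orientation: [-180.0, 0.0, -160.0]
force: [1.3, 0.0, 0.3]
opening: 0.0663
gripper_force: 0.0
```

>>> {"api": "carry_out", "payload": {"rows": [[0.016,-0.05,0,0,0,0],[0.032,-0.1,0,0,0,0],[0.048,-0.15,0,0,0,0],[0.065,-0.2,0,0,0,0],[0.081,-0.25,0.01,0,0,0],[0.081,-0.252,0.012,0,0,0],[0.081,-0.252,0.012,0,0,0],[0.081,-0.252,0.012,0,0,0]]}}

```text
clock: 15.58
tool_pos: [0.611, -0.3503, 0.2081]
orientation: [-180.0, 0.0, -160.0]
force: [-0.1, -0.1, -0.1]
opening: 0.0659
gripper_force: 0.0
```

Run:
```python
from h import *
im,K,E=look('wrist','w6'); look('top','t6')
for b in blobs(im,'yellow',300):
    p=ray(b[1:3],.072,K,E); print(b,np.round(p,4)); to([p[0],p[1],.048],-160)
```

```text
(1382.0, 278.5, 191.5, 42, 44) [ 0.6099 -0.3512  0.072 ]
to [ 0.6099 -0.3512  0.048 ] yaw -160 -> [0.0016, -0.0005, 0.1603] [-0.0006, 0.0008, 0.0013]
```

View pics/t6.png

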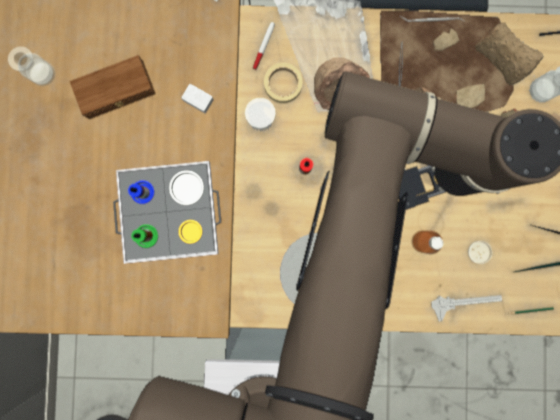

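Top view: blue at (141,190) and green at (146,236) are standing in their wells, and red is untouched at (306,166). Yellow is under the tool, so I'm gripping it and carrying it over.

>>> {"api": "carry_out", "payload": {"rows": [[0.001,-0.001,0.05,0,0,0],[0.001,-0.001,0.1,0,0,0],[0.001,-0.001,0.14,0,0,0],[0.001,-0.001,0.16,0,0,0],[0.001,-0.001,0.16,0,0,0],[0.001,-0.001,0.16,0,0,0]]}}

```text
clock: 16.42
tool_pos: [0.6115, -0.3528, 0.0496]
orientation: [-179.9, 0.1, -160.0]
force: [1.0, 0.9, 0.6]
opening: 0.0661
gripper_force: 0.0
```

>>> {"api": "carry_out", "payload": {"rows": [[0,0,0,0,0,0],[0,0,0,0,0,0],[0,0,0,0,0,0],[0,0,0,0,0,0],[0,0,0,0,0,0],[0,0,0,0,0,0],[0,0,0,0,0,0]], "grip": -1}}

```text
clock: 17.3
tool_pos: [0.6102, -0.3525, 0.0478]
orientation: [-180.0, 0.0, -160.0]
force: [-0.3, 0.8, 2.3]
opening: 0.0323
gripper_force: 30.0
```

>>> {"api": "carry_out", "payload": {"rows": [[0,0,-0.04,0,0,0],[0,0,-0.1,0,0,0],[0,0,-0.16,0,0,0],[-0.008,0.055,-0.16,0,0,0],[-0.016,0.11,-0.16,0,0,0],[-0.024,0.165,-0.16,0,0,0],[-0.032,0.22,-0.16,0,0,0],[-0.04,0.275,-0.16,0,0,0]]}}

```text
clock: 18.3
tool_pos: [0.553, -0.0787, 0.2073]
orientation: [180.0, -0.0, -160.0]
force: [1.0, 0.2, -0.4]
opening: 0.0323
gripper_force: 30.0
```

>>> {"api": "carry_out", "payload": {"rows": [[-0.007,0.055,0,0,0,0],[-0.014,0.11,0,0,0,0],[-0.021,0.165,0,0,0,0],[-0.028,0.22,0,0,0,0],[-0.035,0.275,0,0,0,0],[-0.035,0.289,0,0,0,0],[-0.035,0.289,0,0,0,0],[-0.035,0.289,0,0,0,0]]}}

```text
clock: 19.3
tool_pos: [0.4879, 0.2023, 0.2074]
orientation: [-180.0, -0.0, -160.1]
force: [0.3, 0.6, -1.9]
opening: 0.0323
gripper_force: 30.0
```

Run:
```python
from h import *
im,K,E=look('wrist','w7')
for b in blobs(im,'yellow',300): print(b,np.round(ray(b[1:3],.026,K,E),4))
to([.4875,.2045,.06],-160)
```

```text
(2730.0, 282.5, 180.0, 66, 61) [0.4856 0.2048 0.026 ]
(2542.5, 279.5, 264.0, 82, 41) [0.5658 0.2309 0.026 ]
to [0.4875 0.2045 0.06  ] yaw -160 -> [-0.0004, 0.0024, 0.1475] [-0.0001, -0.0003, -0.0014]
```

View pics/w7.png

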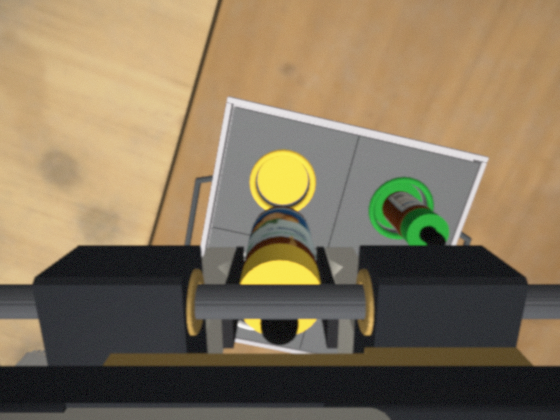

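Wrist view: yellow well at (282,180) under the bottle, green still upright at (402,207). I'm lowering and releasing yellow, then going to the jar. The turn of +65° about tool z puts the fingers tangent to the turntable.

>>> {"api": "carry_out", "payload": {"rows": [[0,0.002,0.05,0,0,0],[0,0.002,0.1,0,0,0],[0,0.002,0.125,0,0,0],[0,0.002,0.14,0,0,0],[0,0.002,0.145,0,0,0],[0,0.002,0.148,0,0,0],[0,0.002,0.148,0,0,0],[0,0.002,0.148,0,0,0]]}}

```text
clock: 20.35
tool_pos: [0.4875, 0.2054, 0.0603]
orientation: [180.0, 0.1, -160.0]
force: [-0.8, -0.1, -0.4]
opening: 0.0319
gripper_force: 30.0
```

>>> {"api": "carry_out", "payload": {"rows": [[0,0,0,0,0,0],[0,0,0,0,0,0],[0,0,0,0,0,0],[0,0,0,0,0,0],[0,0,-0.03,0,0,0],[0,0,-0.08,0,0,0],[0,0,-0.14,0,0,0],[0,0,-0.16,0,0,0]], "grip": 0.5}}

```text
clock: 21.35
tool_pos: [0.4885, 0.2059, 0.2238]
orientation: [179.9, 0.3, -160.0]
force: [0.4, 0.1, -0.8]
opening: 0.0659
gripper_force: 0.0
```

>>> {"api": "carry_out", "payload": {"rows": [[0.014,-0.05,0,0,0,0.14],[0.028,-0.1,0,0,0,0.28],[0.042,-0.15,0,0,0,0.42],[0.056,-0.2,0,0,0,0.56],[0.07,-0.25,0,0,0,0.7],[0.083,-0.3,0,0,0,0.84],[0.097,-0.35,0,0,0,0.98],[0.11,-0.4,0,0,0,1.12]], "grip": 1}}

```text
clock: 22.35
tool_pos: [0.5204, -0.2102, 0.2197]
orientation: [180.0, 0.0, 135.6]
force: [0.6, 1.3, 0.6]
opening: 0.0881
gripper_force: 0.0
```

Run:
```python
from h import *
to([.524,-.252,.21],135)
```

```text
to [ 0.524 -0.252  0.21 ] yaw 135 -> [-0.0319, -0.0273, 0.0097] [0.0002, 0.0001, 0.0097]
```

>>> {"api": "carry_out", "payload": {"rows": [[-0.032,-0.027,0.01,0,0,0.01],[-0.032,-0.027,0.01,0,0,0.01],[-0.032,-0.027,0.01,0,0,0.01]]}}

```text
clock: 22.72
tool_pos: [0.5244, -0.2502, 0.2093]
orientation: [-180.0, -0.0, 135.2]
force: [0.7, 0.0, 0.1]
opening: 0.0878
gripper_force: 0.0
```

Run:
```python
from h import *
im,K,E=look('wrist','w8')
for b in blobs(im,'white',300):
    p=ray(b[1:3],.085,K,E); print(b,np.round(p,4)); to([p[0],p[1],.035],135)
```

```text
(no output)
```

View pics/w8.png

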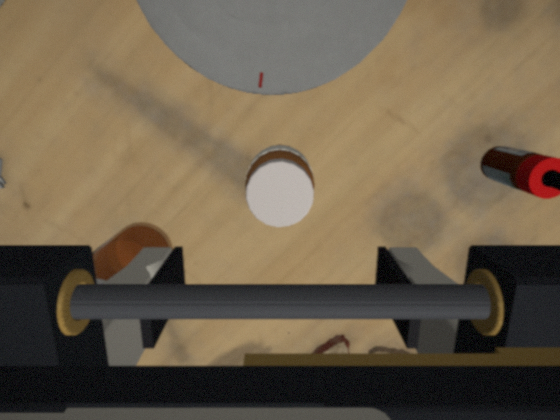

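Wrist view: the jar lid is centred at about (280,194). The turntable edge lies ahead, and the solvent bottle (133,250) and red bottle (545,176) are outside the fingers' path. I'll compute the jar's offset.

Run:
```python
from h import *
im=cv2.imread('pics/w8.png'); h=cv2.cvtColor(im,cv2.COLOR_BGR2HSV)
m=cv2.inRange(h,(0,0,150),(180,40,255)); m[:,:200]=0; m[:,360:]=0; m[:140]=0; m[240:]=0
x,y,w,hh=cv2.boundingRect(m); print(x,y,w,hh)
ci=viewer.camera_info('wrist'); K=np.array(ci['intrinsics']); E=pose()@ci['tool_from_camera']
for uv in [(x+w/2,y+hh-w/2),(280,194)]:
    p=ray(uv,.085,K,E); print(np.round(p,4)); to([p[0],p[1],.035],135)
```

```text
246 162 67 65
[ 0.5224 -0.2471  0.085 ]
to [ 0.5224 -0.2471  0.035 ] yaw 135 -> [0.0033, 0.0003, 0.1747] [0.0, -0.0001, 0.0045]
[ 0.523  -0.2471  0.085 ]
to [ 0.523  -0.2471  0.035 ] yaw 135 -> [0.0029, 0.0007, 0.1747] [0.0, -0.0001, 0.0045]
```

>>> {"api": "carry_out", "payload": {"rows": [[0.003,0,0.05,0,0,0],[0.003,0,0.1,0,0,0],[0.003,0,0.14,0,0,0],[0.003,0,0.165,0,0,0],[0.003,0,0.175,0,0,0],[0.003,0,0.175,0,0,0],[0.003,0,0.175,0,0,0]]}}

```text
clock: 23.65
tool_pos: [0.5235, -0.2479, 0.036]
orientation: [179.9, 0.1, 135.3]
force: [0.7, 0.4, -0.3]
opening: 0.0877
gripper_force: 0.0
```

>>> {"api": "carry_out", "payload": {"rows": [[0,0,0,0,0,0],[0,0,0,0,0,0],[0,0,0,0,0,0],[0,0,0,0,0,0],[0,0,0,0,0,0]], "grip": -1}}

```text
clock: 24.28
tool_pos: [0.5225, -0.2481, 0.0348]
orientation: [-180.0, 0.0, 135.2]
force: [-1.0, -0.6, 2.8]
opening: 0.0591
gripper_force: 30.0
```

>>> {"api": "carry_out", "payload": {"rows": [[0,0,-0.02,0,0,0],[0,0,-0.06,0,0,0],[0,0,-0.12,0,0,0],[0,0,-0.175,0,0,0],[0,0,-0.175,0,0,0]]}}

```text
clock: 24.9
tool_pos: [0.5249, -0.2486, 0.2144]
orientation: [179.7, 0.4, 135.3]
force: [-0.7, 0.4, -2.8]
opening: 0.0591
gripper_force: 30.0
```

Run:
```python
from h import *
to([.603,.219,.21],135)
```

```text
to [0.603 0.219 0.21 ] yaw 135 -> [0.2736, 0.3872, 0.0042] [0.0046, 0.0072, 0.0046]
```

>>> {"api": "carry_out", "payload": {"rows": [[0.028,0.04,0,0,0,0],[0.063,0.09,0,0,0,0],[0.099,0.14,0,0,0,0],[0.134,0.19,0,0,0,0],[0.169,0.24,0,0,0,0],[0.205,0.29,0,0,0,0],[0.24,0.34,0,0,0,0],[0.273,0.387,0,0,0,0]]}}

```text
clock: 25.9
tool_pos: [0.6004, 0.221, 0.2079]
orientation: [-179.9, -0.0, 135.3]
force: [1.3, 0.5, -1.2]
opening: 0.0588
gripper_force: 30.0
```

>>> {"api": "carry_out", "payload": {"rows": [[0,0,0,0,0,0],[0,0,0,0,0,0],[0,0,0,0,0,0]]}}

```text
clock: 26.28
tool_pos: [0.6008, 0.2179, 0.209]
orientation: [-179.9, -0.0, 135.2]
force: [0.0, 0.3, -1.1]
opening: 0.0591
gripper_force: 30.0
```

Run:
```python
from h import *
im,K,E=look('wrist','w9')
for c in ['white','yellow','blue','green']:
  for b in blobs(im,c,200): print(c,b,np.round(ray(b[1:3],.026,K,E),4))
print(proj([.603,.219,.026],K,E))
to([.603,.219,.046],135)
```

```text
white (4895.5, 280.0, 336.0, 157, 33) [0.7181 0.1021 0.026 ]
white (4318.0, 282.5, 169.5, 94, 72) [0.5946 0.2281 0.026 ]
white (1814.0, 280.5, 271.5, 114, 24) [0.6661 0.1545 0.026 ]
white (394.5, 399.0, 142.0, 135, 157) [0.6508 0.3201 0.026 ]
white (284.0, 157.0, 168.0, 141, 103) [0.5124 0.1474 0.026 ]
white (203.0, 105.5, 80.5, 46, 72) [0.4318 0.1745 0.026 ]
yellow (4216.5, 174.0, 101.5, 81, 72) [0.4849 0.2031 0.026 ]
blue (4283.0, 367.5, 77.5, 78, 74) [0.5893 0.3364 0.026 ]
green (1012.5, 258.0, 13.5, 69, 28) [0.4879 0.3053 0.026 ]
[281.89345958 182.63485861]
to [0.603 0.219 0.046] yaw 135 -> [-0.0007, 0.0024, 0.1634] [-0.0004, -0.0002, 0.0029]
```

View pics/w9.png

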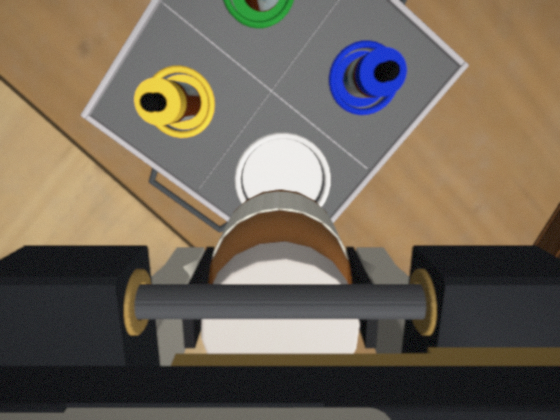

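Wrist view: the white well is centred at about (282,178), roughly (0.601,0.220). The jar is above it, and the yellow, blue and green bottles are upright and clear. I'm lowering the jar.

>>> {"api": "carry_out", "payload": {"rows": [[0.002,0.001,0.05,0,0,0],[0.002,0.001,0.1,0,0,0],[0.002,0.001,0.135,0,0,0],[0.002,0.001,0.15,0,0,0],[0.002,0.001,0.158,0,0,0],[0.002,0.001,0.162,0,0,0],[0.002,0.001,0.163,0,0,0],[0.002,0.001,0.163,0,0,0]]}}

```text
clock: 27.32
tool_pos: [0.6008, 0.2215, 0.0474]
orientation: [179.9, 0.0, 135.2]
force: [-0.4, -0.3, -1.5]
opening: 0.0591
gripper_force: 30.0
```

>>> {"api": "carry_out", "payload": {"rows": [[0,0,0,0,0,0],[0,0,0,0,0,0],[0,0,0,0,0,0],[0,0,0,0,0,0],[0,0,-0.03,0,0,0],[0,0,-0.08,0,0,0],[0,0,-0.14,0,0,0],[0,0,-0.2,0,0,0]], "grip": 1}}

```text
clock: 28.32
tool_pos: [0.6002, 0.2209, 0.2485]
orientation: [-180.0, 0.0, 135.2]
force: [0.9, 1.7, -0.2]
opening: 0.0877
gripper_force: 0.0
```

>>> {"api": "carry_out", "payload": {"rows": [[-0.05,-0.03,0,0,0,0],[-0.09,-0.06,0,0,0,0],[-0.1,-0.1,0,0,0,0],[-0.1,-0.1,0,0,0,0],[-0.1,-0.1,0,0,0,0]]}}

```text
clock: 28.95
tool_pos: [0.6012, 0.0798, 0.2469]
orientation: [180.0, 0.0, 135.2]
force: [0.7, 0.9, 0.1]
opening: 0.0874
gripper_force: 0.0
```

Run:
```python
from h import *
a,_,_=look('scene'); b,_,_=look('top')
c=np.hstack([cv2.resize(a[200:360,80:340],(400,246)),cv2.resize(b[140:280,90:330],(400,246))])
cv2.imwrite('pics/end.png',c)
```

```text
(no output)
```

View pics/end.png

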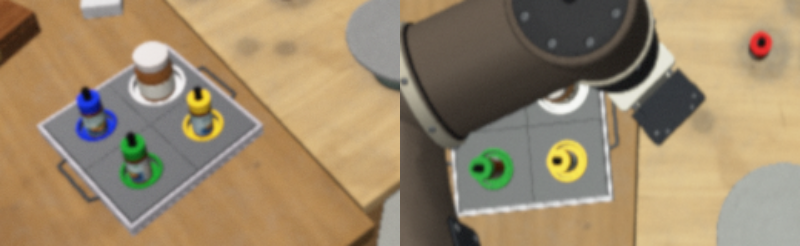

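The picture shows all four items upright in their own wells: blue at (92,110), green (137,160), yellow (200,112) and the jar (154,70). The red bottle (760,44) hasn't moved. I'm handing in.

```bash
python3 -c "
from plant import workorder; print(workorder.close_job())"
```

```text
the job is handed in; nothing more can be done
None
```

The job is handed in at about 29 s on the clock: green, blue and yellow droppers and the sample jar stand upright in their own wells, the red dropper is seen still in place, and the solvent bottle was never touched, though it was out of frame in the last picture.

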